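# Knock the stuck piston out of the sealer's air cylinder

## Task

The cup sealer's air cylinder has been stripped for new seals, but the piston is still stuck at the closed end of the barrel. Pick up the barrel, tip its open mouth well downwards over the rubber mat in the tray and rap the mouth on the mat until the piston comes loose and slides out into the tray, close above the mat rather than dropped from a height. Then lay the empty barrel down on its side on the bare bench, without dropping it, and leave the other things where they are.

Things in the scene. Friction and masses are not known exactly. Their poses are not given: they have to be found in the camera images.
- barrel_mid (a point): Centre of the air-cylinder barrel: a bright aluminium bar of 54 x 54 mm square section, 135 mm long, lying on a flat side (centre 27 mm above the bench). Its x axis runs from the open mouth (x = -67.5 mm) to the closed end (x = +67.5 mm, a dark 30 mm end cap); y and z are square to the flat sides. Good to grip across its two upright sides, nearer the mouth than the middle.
- barrel: The same barrel, same axes; this origin is the centre of its underside, 27 mm below barrel_mid. 0.42 kg, 0.67 kg with the piston. The round bore is 40 mm wide and 105 mm deep from the mouth. A brass and orange air fitting stands 13 mm out of its upper (+z) side, 15 mm from the closed end.
- piston_mid (a point): Centre of the piston without its spigot: brass, round, 38 mm across, 50 mm long, black seal rings, with an 18 mm thick, 10 mm long spigot on its +x face; x lengthwise; 0.25 kg. At the start it is in the barrel, x axes parallel, centre 12 mm from barrel_mid towards the closed end, front face 54 mm inside the mouth, the spigot home in a rubber cushion seal.
- piston: The same piston, origin at piston_mid. The seal holds it by friction of nearly twice its weight over the first 6 mm of its way: tipping or slow pressing does not move it. Rapped at 0.2 to 0.4 m/s on the mat, it comes free after one or a few raps and slides out by itself while the mouth points 30 degrees or more below level and stands 70 mm or more clear of the mat.
- tray: Shallow stainless tray standing fast on the bench, 250 mm along its x, 180 mm along its y, rim 21 mm high; origin at the centre of its underside, x pointing roughly away from the robot, z up.
- tray_mat (a point): Centre of the top of the ribbed black rubber mat (228 x 158 mm, its top 7 mm above the bench) that covers the inside of the tray; axes as the tray.
- rod_cap: Bystander: the cylinder's dark square front cap (54 mm, 26 mm thick) standing flat with its thin steel rod upright, 157 mm high in all; origin at the centre of its underside.
- paste_cup: Bystander: loose sealed cup of orange-brown paste, 104 mm across, 46 mm high, standing on the far right of the cup pile with its top 138 mm above the bench; origin at the centre of its underside. The pile (fixed cups in layers, up to 138 mm high) lies straight ahead of the robot, between barrel and tray.

How it is judged (in metres and radians):
On the way, in this order (a step that is already met when the one before it is completed fails the run):
1. the barrel, its mouth at least 25 degrees below level, is rapped on the mat while the piston is still in it (contact force between barrel and tray above 4 N and angle between barrel's own x axis and vertical below 1.135 rad and distance between piston_mid and barrel_mid below 0.05 m).
2. the piston has slid right out of the barrel into the tray (distance between piston_mid and barrel_mid above 0.1 m and x of piston_mid in the frame of tray between -0.12 and 0.12 m and y of piston_mid in the frame of tray between -0.085 and 0.085 m and height (world z) of piston_mid below 0.045 m), for 0.2 s.
At the end, for the whole second after the job is handed in: The piston lies at rest in the tray (its centre inside the rim and less than 45 mm above the bench), right out of the barrel; the barrel lies at rest on a flat side on the bench (its length level within about 6 degrees, its centre 20 to 34 mm above the bench), not touching the tray (all of step 2 and linear speed of each of piston, barrel below 0.03 m/s and contact force between barrel and tray below 0.05 N and height (world z) of barrel_mid between 0.02 and 0.034 m and angle between barrel's own x axis and vertical between 1.47 and 1.67 rad).
It fails at once if the piston leaves the barrel more than 15 cm above the bench (distance between piston_mid and barrel_mid above 0.08 m and height (world z) of piston_mid above 0.15 m).
It fails at once if the barrel is dropped (falls faster than 0.8 m/s out of the fingers) (linear speed of barrel above 0.8 m/s and contact force between the fingers and barrel below 0.1 N).
It fails at once if a bystander (front cap with rod, loose paste cup) is moved more than 3 cm (distance of any of rod_cap, paste_cup from where it was at the start of the episode above 0.03 m).
It also fails if it takes over 51 s, if anything falls off the work surface, if the arm or the gripper's body presses on something with over 40 N, if the wrist force passes 120 N, or if a joint passes its speed limit or range.

## Robot

A 6-joint arm with a two-finger parallel gripper is mounted at the origin on the work surface; the furniture and walls round the work are solid. World frame = base frame: x ahead of the robot, y to its left, z up, the work surface at z = 0. Lengths are in m, angles in degrees, forces in N, time in s.
With the tool pointing down it reaches from about 0.375 to 0.9 m from the base axis. Payload 3.1 kg.
Tool frame: the origin (TCP) lies at the centre of the arm's flange, where the gripper is bolted on; the fingertips stand 182 mm ahead of it and the grasp point (between the pads) lies 164 mm ahead of it; x points along the fingers, z is the direction in which the jaws open and shut, and the axes are right-handed (so a half turn about x gives the same grasp; the last joint's range is limited). The gripper opens to 87 mm and grips with 3 to 60 N. Pads are 19 mm wide; open, the fingers measure 117 mm over their backs; the gripper's body (75 mm by 190 mm) begins 51 mm behind the grasp point.
Start: joints at [-80.185, 30.224, 82.088, -0, 67.689, -10.227], TCP at [0.214, -0.587, 0.405] pointing down, gripper open.
Joint ranges: [-176.69, 176.69], [-43.24, 126.21], [12.49, 139.97], [-82, 262], [0, 151.66], [-163.58, 163.58]. Speed limits (degrees/s): [159.86, 159.86, 180, 180, 180, 180].

## Interface

Orientations are given as a 3x3 rotation matrix whose columns are the frame's x, y, z axes.
In Python, from rig import bot gives the robot as it stands.
- The arm moves only by the shell command python3 -m crank 'ROWS' [OPENING]. ROWS is JSON, a list of rows, each an object with "offset": the shift along the tool's x, y, z in m, a list of three; "spin": the turn about the tool's x in rad. A call has 1 to 12 rows; each row shifts and turns the commanded pose from where the row before left it, along the tool's axes as they then stand; what a row does not reach is not made up. A row lasts 1/10 s, in which the tool goes at most 50 mm and 8.59 degrees, less where a joint would pass 70% of its speed; a pose out of reach is approached as far as the arm can. A call is refused whole if a number of a shift passes 0.05 or a number of a turn 0.15, either way. A call with a gripper value outside its range is refused whole. OPENING is the finger opening in m, from 0 to 0.087, set as the call begins (- or left out, the last holds). The fingers move at their own pace and stop on an object; the grip force is fixed at half the most. Time passes only in rows, so rows that do not move let the fingers close. It gives the time, the measured TCP pose, the force and the opening at its end, in the units of the state.
- bot.read_state(): the state, without advancing time (a new reading comes with each control period).
- bot.capture(name): name is "scene" or "top"; returns a dict with "pixels" (480x640x3 uint8, blue, green, red), "depth" (480x640 float32, m along the optical axis (not along the pixel's ray), 0 where there is no reading), "K" (3x3 intrinsics, pixels), "world_to_cam" (4x4, takes a point from world to camera coordinates). Camera axes: x right, y up, looking along -z (the intrinsics and any distortion apply to the point x, -y, -z); pixel columns grow to the right and rows downward; lengths in m; the calibration is good to about 2 mm. A picture is of the moment at which its call begins.
- bot.hand_in(): hands the job in, once; it reports no verdict.
Trained networks look in a picture, given as the dict that the camera call returned (one of the last four; its "shot" number tells which), for a name from the list of things; names that differ only in an ending like _2 or _b are one class to them, and where a whole thing is asked for, a point or a joint stands for the part that bears it (a point fixed in the world has none). Each returns a list of dicts, best first, with "p" (0 to 1); they miss things now and then, are a little off and sometimes report something else, mostly with a low value. They report only what shows in the picture. A call takes as long as a camera call.
- bot.regions_of(label, picture): "region" (480x640 bool, what is visible of it) and "extent" ([centre column, centre row, width, height] in pixels, round what is visible of it).
The state is a dict: "time_s": time; "joint_positions": joint angles; "qvel": joint speeds; "tau": joint torques, N m; "position": TCP position; "tcp_rot": TCP orientation; "force": force on the tool from outside, world axes, zero at the start; "moment": the same for the moment, N m; "opening": opening from 0.0 (shut) to 1.0 (fully open).
Only numpy, scipy, OpenCV 4.12 (cv2) and the standard library are available. Lean on these libraries where they do the work, as an engineer would, in place of code of your own. Each camera call takes 0.05 s, during which the arm holds its last target.

## Working session

There is one attempt and no reset: what is moved stays moved. The work goes in short steps, Python scripts to look and compute and a shell command to move; the robot and the scene stay as the last step left them, time stands still between calls to the robot, and variables do not carry over. Pictures are saved under pics/ and viewed, and the job is handed in when it is done.

```bash
ls; mkdir -p pics; python3 - <<'E'
from rig import bot
import cv2,numpy as np,pickle
s=bot.read_state();print({k:np.round(v,3).tolist() for k,v in s.items()})
for n in("scene","top"):
    p=bot.capture(n);cv2.imwrite(f"pics/{n}0.png",p["pixels"]);pickle.dump(p,open(f"pics/{n}0.pkl","wb"));print(n,p["K"].tolist(),np.round(p["world_to_cam"],3).tolist(),p.keys())
    for l in("barrel","tray","rod_cap","paste_cup","tray_mat"):
        print(l,[(round(r["p"],2),np.round(r["extent"]).tolist()) for r in bot.regions_of(l,p)[:3]])
E
```

```text
pics
{'time_s': 0.0, 'joint_positions': [-80.184, 30.28, 82.157, -0.003, 67.689, -10.227], 'qvel': [0.114, -0.075, -0.019, -0.047, -0.034, 0.02], 'tau': [-0.001, -44.004, -17.659, 0.063, 0.058, -0.0], 'position': [0.214, -0.587, 0.404], 'tcp_rot': [[-0.0, 0.939, 0.343], [0.002, 0.343, -0.939], [-1.0, 0.0, -0.002]], 'force': [0.641, -1.238, -0.794], 'moment': [-0.045, -0.024, 0.051], 'opening': 0.996}
scene [[447.36628901850736, 0.0, 324.4586250588623], [0.0, 447.36628901850736, 236.47160877964168], [0.0, 0.0, 1.0]] [[-0.794, -0.608, 0.001, 0.445], [0.414, -0.54, 0.733, -0.267], [-0.445, 0.582, 0.681, -0.791], [0.0, 0.0, 0.0, 1.0]] dict_keys(['pixels', 'depth', 'K', 'world_to_cam', 'shot'])
barrel [(0.58, [234.0, 347.0, 78.0, 74.0])]
tray [(0.65, [425.0, 207.0, 77.0, 73.0])]
rod_cap [(0.78, [244.0, 276.0, 29.0, 64.0])]
paste_cup [(0.68, [341.0, 206.0, 47.0, 33.0])]
tray_mat [(0.94, [425.0, 210.0, 76.0, 70.0])]
top [[612.974923988209, 0.0, 324.48062268013143], [0.0, 612.974923988209, 241.66010364480442], [0.0, 0.0, 1.0]] [[0.052, -0.999, -0.004, 0.026], [0.975, 0.049, 0.218, -0.557], [-0.217, -0.016, 0.976, -1.491], [0.0, 0.0, 0.0, 1.0]] dict_keys(['pixels', 'depth', 'K', 'world_to_cam', 'shot'])
barrel [(0.89, [226.0, 250.0, 25.0, 58.0])]
tray [(0.74, [456.0, 290.0, 122.0, 97.0])]
rod_cap [(0.74, [268.0, 217.0, 31.0, 26.0])]
paste_cup [(0.82, [367.0, 238.0, 41.0, 46.0])]
tray_mat [(0.78, [456.0, 291.0, 116.0, 95.0])]
```

View pics/scene0.png

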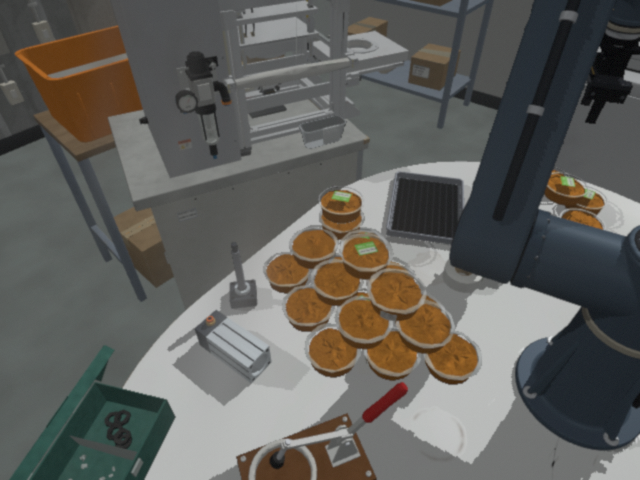

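View pics/top0.png

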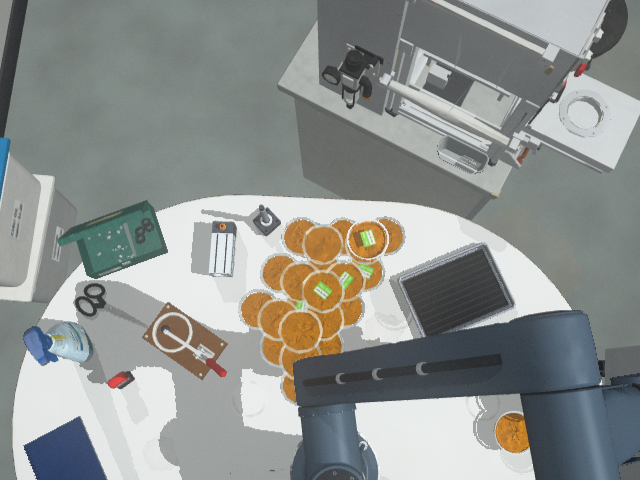

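```bash
python3 -m crank --help | head -30; cat > h.py <<'E'
import numpy as np,cv2,pickle
def cloud(p):
    d=p["depth"];K=p["K"];v,u=np.mgrid[:480,:640]
    c=np.stack([(u-K[0,2])*d/K[0,0],-(v-K[1,2])*d/K[1,1],-d],-1)
    W=p["world_to_cam"];w=(c-W[:3,3])@W[:3,:3]
    w[d<=0]=np.nan
    return w
E
python3 - <<'E'
from h import *
from rig import bot
print(bot.read_state()["time_s"])
p=bot.capture("top");w=cloud(p)
for l in("barrel","tray","tray_mat","rod_cap","paste_cup"):
    for r in bot.regions_of(l,p)[:1]:
        m=r["region"];q=w[m];q=q[~np.isnan(q[:,0])]
        print(l,len(q),np.round(np.median(q,0),3),np.round(np.percentile(q,[2,98],0),3).tolist(), cv2.minAreaRect((q[:,:2]*1000).astype(np.float32)))
        if l=="barrel":
            t=q[(q[:,2]>.045)&(q[:,2]<.06)];print(len(t),np.round(np.median(t,0),4),cv2.minAreaRect((t[:,:2]*1000).astype(np.float32)))
            b=q[q[:,2]>.06];print("fitting",np.round(b,3).tolist()[:8])
# height map
z=w[...,2]; im=np.clip(np.nan_to_num(z)/0.2*255,0,255).astype(np.uint8)
cv2.imwrite("pics/hm.png",cv2.resize(cv2.applyColorMap(im,cv2.COLORMAP_JET)[180:430,180:540],None,fx=2,fy=2,interpolation=0))
for x in np.arange(.86,.3,-.03):
    print(round(x,2),end=" ")
    for y in np.arange(.28,-.34,-.03):
        s=(abs(w[...,0]-x)<.015)&(abs(w[...,1]-y)<.015)
        print("%4d"%(np.nanmax(z[s])*1000 if s.any() else -1),end="")
    print()
print([round(y,2) for y in np.arange(.28,-.34,-.03)])
E
```

```text
0.6
barrel 1386 [0.528 0.314 0.053] [[0.463, 0.289, 0.001], [0.601, 0.345, 0.062]] ((539.062744140625, 322.9678955078125), (156.935791015625, 69.16891479492188), 2.62162184715271)
1082 [0.5278 0.3165 0.0535] ((531.5267333984375, 317.0281982421875), (139.25540161132812, 55.89532470703125), 1.0652326345443726)
fitting [[0.593, 0.313, 0.063], [0.589, 0.341, 0.062], [0.591, 0.295, 0.062], [0.587, 0.323, 0.063], [0.587, 0.32, 0.064], [0.585, 0.316, 0.071], [0.586, 0.315, 0.067], [0.587, 0.312, 0.065]]
tray_mat 7085 [ 0.452 -0.292  0.006] [[0.351, -0.419, -0.003], [0.563, -0.158, 0.022]] ((434.61431884765625, -249.83319091796875), (189.20457458496094, 356.620361328125), 23.7014102935791)
rod_cap 472 [0.607 0.207 0.028] [[0.579, 0.181, 0.011], [0.639, 0.241, 0.157]] ((614.476318359375, 212.81036376953125), (63.154808044433594, 54.269569396972656), 47.203487396240234)
paste_cup 1282 [ 0.553 -0.05   0.122] [[0.508, -0.097, 0.032], [0.609, -0.006, 0.14]] ((563.2124633789062, -51.881439208984375), (100.21607208251953, 121.8018569946289), 72.94139099121094)
0.86   -1  -1  -1  -1  -1  -1  -1  -1 
[... 1397 characters left out ...]
13
0.38    9  44  75  92  88 134 138 136 135 138  38  43   9  10   9  24  24  17  14  15  27
0.35   10  44  90  91 129 137 129 136 136  91  46  43   9  11   9   9  26  14  17  28  25
0.32    9   7  43  90 134 129 130 135 134  86   8  10   8  33  11   8 816 833 833 822  -1
[np.float64(0.28), np.float64(0.25), np.float64(0.22), np.float64(0.19), np.float64(0.16), np.float64(0.13), np.float64(0.1), np.float64(0.07), np.float64(0.04), np.float64(0.01), np.float64(-0.02), np.float64(-0.05), np.float64(-0.08), np.float64(-0.11), np.float64(-0.14), np.float64(-0.17), np.float64(-0.2), np.float64(-0.23), np.float64(-0.26), np.float64(-0.29), np.float64(-0.32)]invalid input: not JSON, or not a number
```

```bash
python3 - <<'E'
import cv2
a=cv2.imread("pics/top0.png");cv2.imwrite("pics/crop1.png",cv2.resize(a[190:340,190:450],None,fx=3,fy=3))
E
```

```text
(no output)
```

View pics/crop1.png

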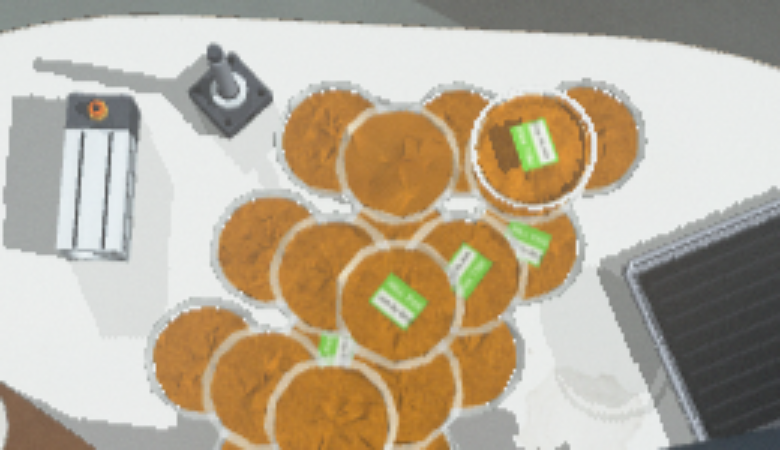

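```bash
python3 -m crank '[{"offset":[0,0,0],"spin":0.12},{"offset":[0,0,0],"spin":0.12},{"offset":[0,0,0],"spin":0.12},{"offset":[0,0.028,-0.038],"spin":0},{"offset":[0,0.028,-0.038],"spin":0},{"offset":[0,0.028,-0.038],"spin":0},{"offset":[0,0.028,-0.038],"spin":0},{"offset":[0,0.028,-0.038],"spin":0},{"offset":[0,0.028,-0.038],"spin":0},{"offset":[0,0.028,-0.038],"spin":0},{"offset":[0,0.028,-0.038],"spin":0},{"offset":[0,0.028,-0.038],"spin":0}]' 0.087
```

```text
time_s: 2.1
position: [0.4706, -0.2461, 0.405]
tcp_rot: [[0.001, 1.0, -0.01], [-0.0, -0.01, -1.0], [-1.0, 0.001, 0.0]]
force: [0.7, 0.0, -1.1]
opening: 0.999
```

```bash
python3 -m crank '[{"offset":[0,0.0024,-0.0468],"spin":0},{"offset":[0,0.0024,-0.0468],"spin":0},{"offset":[0,0.0024,-0.0468],"spin":0},{"offset":[0,0.0024,-0.0468],"spin":0},{"offset":[0,0.0024,-0.0468],"spin":0},{"offset":[0,0.0024,-0.0468],"spin":0},{"offset":[0,0.0024,-0.0468],"spin":0},{"offset":[0,0.0024,-0.0468],"spin":0},{"offset":[0,0.0024,-0.0468],"spin":0},{"offset":[0,0.0024,-0.0468],"spin":0},{"offset":[0,0.0024,-0.0468],"spin":0},{"offset":[0,0.0024,-0.0468],"spin":-0.01}]'
python3 - <<'E'
from h import *
from rig import bot
p=bot.capture("scene");w=cloud(p);cv2.imwrite("pics/s1.png",p["pixels"])
for l in("barrel",):
    for r in bot.regions_of(l,p)[:1]:
        q=w[r["region"]];q=q[~np.isnan(q[:,0])]
        t=q[(q[:,2]>.049)&(q[:,2]<.058)&(q[:,0]<.575)];print(r["p"],len(t),np.round(np.median(t,0),4),cv2.minAreaRect((t[:,:2]*1000).astype(np.float32)),np.round(np.percentile(q,[1,99],0),3).tolist())
        t=q[(q[:,2]>.049)&(q[:,2]<.058)]; print(np.round(np.percentile(t,[1,99],0),3).tolist())
print(bot.read_state()["position"])
E
```

```text
time_s: 3.3
position: [0.504, 0.3156, 0.405]
tcp_rot: [[0.001, 1.0, 0.0], [0.0, 0.0, -1.0], [-1.0, 0.001, -0.0]]
force: [0.5, -0.7, 0.0]
opening: 1.0
0.77 1675 [0.5154 0.319  0.0532] ((518.3553466796875, 317.69482421875), (113.13996887207031, 55.35146713256836), 0.8830333352088928) [[0.462, 0.291, 0.0], [0.596, 0.346, 0.065]]
[[0.463, 0.291, 0.05], [0.596, 0.345, 0.056]]
[0.50393291 0.3186131  0.40496197]
```

View pics/s1.png

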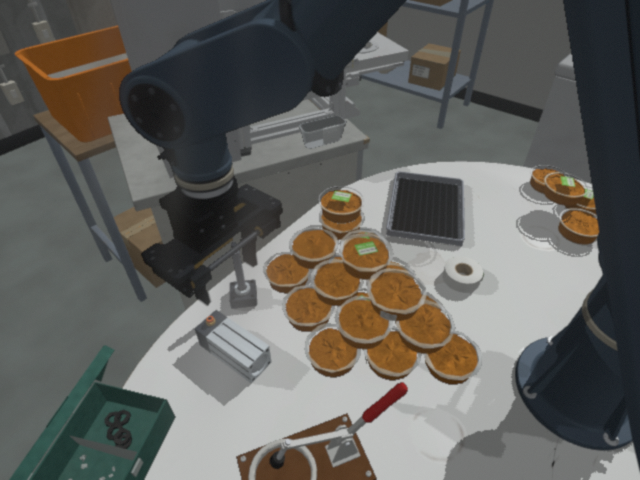

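```bash
python3 -m crank '[{"offset":[0.045,0,0],"spin":0},{"offset":[0.045,0,0],"spin":0},{"offset":[0.045,0,0],"spin":0},{"offset":[0.04,0,0],"spin":0},{"offset":[0.026,0,0],"spin":0},{"offset":[0,0,0],"spin":0},{"offset":[0,0,0],"spin":0}]'
python3 -m crank '[{"offset":[0,0,0],"spin":0},{"offset":[0,0,0],"spin":0},{"offset":[0,0,0],"spin":0},{"offset":[0,0,0],"spin":0},{"offset":[0,0,0],"spin":0},{"offset":[0,0,0],"spin":0},{"offset":[0,0,0],"spin":0}]' 0.04
```

```text
time_s: 4.1
position: [0.5046, 0.3131, 0.2039]
tcp_rot: [[-0.0, 1.0, -0.001], [-0.0, -0.001, -1.0], [-1.0, -0.0, 0.0]]
force: [-0.6, 0.1, 1.1]
opening: 0.997
time_s: 4.8
position: [0.5043, 0.314, 0.2044]
tcp_rot: [[0.001, 1.0, -0.0], [0.001, -0.0, -1.0], [-1.0, 0.001, -0.001]]
force: [-1.9, 1.7, 6.2]
opening: 0.619
```

```bash
python3 -m crank '[{"offset":[-0.01,0,0],"spin":0},{"offset":[-0.02,0,0],"spin":0},{"offset":[-0.03,0,0],"spin":0},{"offset":[-0.03,0,0],"spin":0},{"offset":[-0.03,0,0],"spin":0},{"offset":[-0.03,0,0],"spin":0},{"offset":[-0.03,0,0],"spin":0},{"offset":[-0.02,0,0],"spin":0}]' 0.03
python3 - <<'E'
from h import *
from rig import bot
p=bot.capture("scene");w=cloud(p);cv2.imwrite("pics/s2.png",cv2.resize(p["pixels"][150:390,100:420],None,fx=2,fy=2))
print(bot.read_state()["position"],bot.read_state()["force"],bot.read_state()["moment"])
E
```

```text
time_s: 5.6
position: [0.5035, 0.313, 0.4044]
tcp_rot: [[-0.002, 1.0, -0.001], [-0.001, -0.001, -1.0], [-1.0, -0.002, 0.001]]
force: [0.4, -0.2, -7.3]
opening: 0.613
[0.50422508 0.31338946 0.40751479] [ 1.24189133  0.29500507 -6.08257503] [ 0.06568544  0.27756685 -0.00266497]
```

View pics/s2.png

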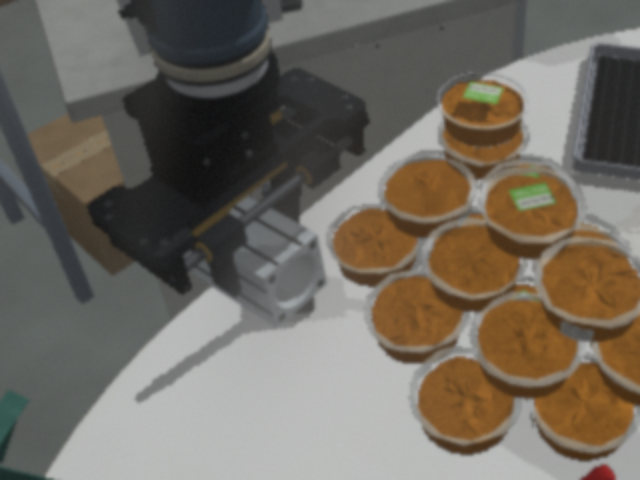

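```bash
python3 - <<'E'
from h import *
from rig import bot
W=[]
for n in("top","scene"):
    p=bot.capture(n);W.append(cloud(p).reshape(-1,3))
    if n=="top":
        cv2.imwrite("pics/t2.png",p["pixels"]);w=cloud(p)
        for l in("tray","tray_mat"):
            for r in bot.regions_of(l,p)[:1]:
                m=r["region"];q=w[m];q=q[(abs(q[:,2])<.035)];print(l,r["p"],len(q),cv2.minAreaRect((q[:,:2]*1000).astype(np.float32)),np.median(q,0))
w=np.concatenate(W);w=w[~np.isnan(w[:,0])];w=w[w[:,2]<.2]
xs=np.arange(.52,.34,-.02);ys=np.arange(.12,-.2,-.02)
print("      ",*["%4d"%round(y*100) for y in ys])
for x in xs:
    print("%.2f  "%x,*["%4d"%(np.percentile(w[s,2],90)*1000) if (s:=(abs(w[:,0]-x)<.01)&(abs(w[:,1]-y)<.01)).any() else "   ." for y in ys])
E
```

```text
tray 0.97 7238 ((453.2748718261719, -290.8016662597656), (189.76730346679688, 265.96807861328125), 25.312353134155273) [ 0.45064651 -0.28907673  0.00635535]
tray_mat 0.78 7025 ((452.4072570800781, -287.25140380859375), (187.07098388671875, 257.9258117675781), 25.707517623901367) [ 0.45061615 -0.28885605  0.00629838]
         12   10    8    6    4    2    0   -2   -4   -6   -8  -10  -12  -14  -16  -18
0.52     37   84   82   82   80   84  127  126  122  122  128  127    3    2    1    2
0.50     82   85   84   81   83   84   84   87  127  128   84   37    3    3   17   19
0.48     76   77   82  127  127   78   91   80   81   48   34   37    2   18   18    9
0.46     79   77  127  126  128  129   94   95   83   80   36   35    2   18    9   11
0.44     77  128  123  137  135  126  129   79   82   36   36    2    1    6   19    9
0.42     76  128  126  139  139  125  130   80   81    1    4    3    1    2   18   10
0.40     81  129  124  136  137  126  128   80   34   36    3    3    1    1   14   17
0.38    127  130  130  127  129  129   81   32   37   35    4    3    3    3    2   18
0.36    127  126  129  131   80   77   83   33   38    4    3    3    3    2    2   16
```

View pics/t2.png

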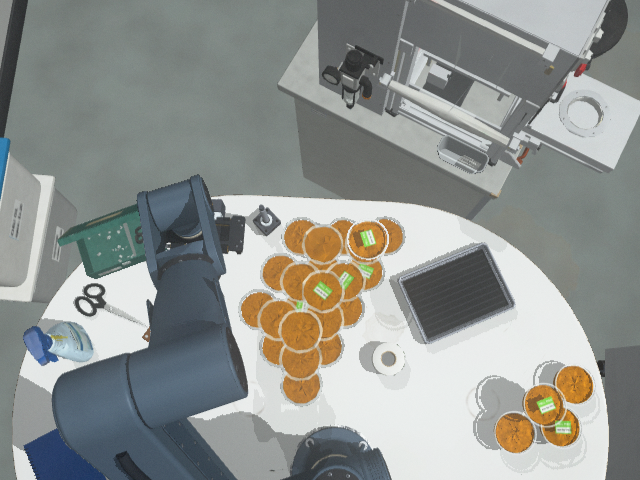

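```bash
python3 -m crank '[{"offset":[0,-0.004,0.02],"spin":0},{"offset":[0,-0.007,0.037],"spin":0},{"offset":[0,-0.008,0.043],"spin":0},{"offset":[0,-0.008,0.043],"spin":0},{"offset":[0,-0.008,0.043],"spin":0},{"offset":[0,-0.008,0.043],"spin":0},{"offset":[0,-0.008,0.043],"spin":0},{"offset":[0,-0.008,0.043],"spin":0},{"offset":[0,-0.008,0.043],"spin":0},{"offset":[0,-0.007,0.036],"spin":0}]'
python3 -m crank '[{"offset":[0,0,0],"spin":-0.14},{"offset":[0,0,0],"spin":-0.15},{"offset":[0,0,0],"spin":-0.15},{"offset":[0,0,0],"spin":-0.15},{"offset":[0,0,0],"spin":-0.15},{"offset":[0,0,0],"spin":-0.15},{"offset":[0,0,0],"spin":-0.15},{"offset":[0,0,0],"spin":-0.15},{"offset":[0,0,0],"spin":-0.15},{"offset":[0,0,0],"spin":-0.14},{"offset":[0,0,0],"spin":-0.09},{"offset":[0,0,0],"spin":0}]'
```

```text
time_s: 6.85
position: [0.4288, -0.0822, 0.4022]
tcp_rot: [[-0.004, 1.0, -0.001], [0.001, -0.001, -1.0], [-1.0, -0.004, -0.001]]
force: [1.2, -0.5, -7.6]
opening: 0.616
time_s: 8.05
position: [0.4296, -0.0803, 0.4023]
tcp_rot: [[-0.003, 0.001, 1.0], [0.001, 1.0, -0.001], [-1.0, 0.001, -0.003]]
force: [0.6, 0.4, -7.4]
opening: 0.617
```

```bash
python3 -m crank '[{"offset":[0.02,0,0],"spin":0},{"offset":[0.02,0,0],"spin":0},{"offset":[0.01,0,0],"spin":0},{"offset":[0.005,0,0],"spin":0},{"offset":[0.005,0,0],"spin":0},{"offset":[0.005,0,0],"spin":0},{"offset":[0.005,0,0],"spin":0},{"offset":[0.005,0,0],"spin":0},{"offset":[0.005,0,0],"spin":0}]'
python3 - <<'E'
from h import *
from rig import bot
p=bot.capture("scene");cv2.imwrite("pics/s3.png",cv2.resize(p["pixels"][100:340,240:560],None,fx=2,fy=2))
s=bot.read_state();print(s["position"],s["force"],s["moment"])
E
```

```text
time_s: 8.95
position: [0.4315, -0.082, 0.3251]
tcp_rot: [[0.005, -0.0, 1.0], [-0.005, 1.0, 0.0], [-1.0, -0.005, 0.005]]
force: [-1.3, -7.4, 1.4]
opening: 0.615
[ 0.43148582 -0.08200069  0.32455412] [-1.38129814 -6.09934487  0.31381712] [-0.83928681  0.19049769  0.19577133]
```

View pics/s3.png

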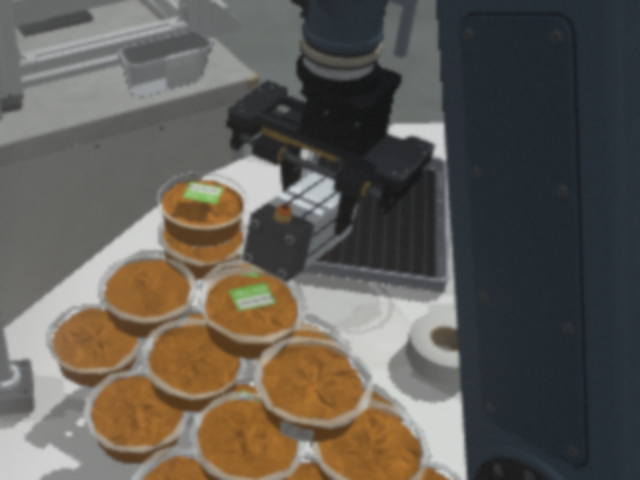

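```bash
cat >> h.py <<'E'
def proj(p,X):
    W=p["world_to_cam"];c=W[:3,:3]@np.array(X)+W[:3,3];K=p["K"]
    return K[0,0]*c[0]/-c[2]+K[0,2], K[1,1]*-c[1]/-c[2]+K[1,2]
E
python3 - <<'E'
from h import *
from rig import bot
p=bot.capture("scene");w=cloud(p);
print([np.round((np.array(proj(p,X))-[240,100])*2) for X in([.43,.047,.138],[.43,0,.138],[.43,.0125,.138])])
im=p["pixels"].copy()
for n in("barrel",):
    for r in bot.regions_of(n,p)[:2]:
        q=w[r["region"]];q=q[~np.isnan(q[:,0])];print(r["p"],r["extent"],len(q))
        print(np.round(np.percentile(q,[2,50,98],0),3))
s=(abs(w[...,0]-.43)<.06)&(w[...,2]>.1)&(w[...,1]<.06)&(w[...,1]>-.12)&(w[...,2]<.25)
for y in np.arange(.06,-.13,-.01):
    m=s&(abs(w[...,1]-y)<.005)&(abs(w[...,0]-.43)<.02)
    if m.any(): print(round(y,3),m.sum(),np.round(np.percentile(w[m][:,2],[5,50,95]),3))
E
```

```text
[array([247., 287.]), array([274., 261.]), array([267., 268.])]
0.98 [385.9, 213.0, 52.1, 49.6] 1815
[[ 0.403 -0.115  0.081]
 [ 0.424 -0.011  0.172]
 [ 0.458  0.018  0.196]]
0.06 59 [0.118 0.135 0.138]
0.05 73 [0.12  0.136 0.138]
0.04 42 [0.119 0.136 0.138]
0.03 28 [0.119 0.121 0.137]
0.02 154 [0.119 0.142 0.154]
0.01 416 [0.12  0.168 0.189]
-0.0 90 [0.188 0.19  0.199]
-0.01 58 [0.186 0.192 0.202]
-0.02 33 [0.184 0.186 0.187]
-0.03 35 [0.182 0.183 0.185]
-0.04 48 [0.18  0.181 0.183]
-0.05 168 [0.179 0.226 0.249]
-0.06 111 [0.176 0.238 0.249]
-0.07 50 [0.174 0.176 0.177]
-0.08 42 [0.172 0.173 0.175]
-0.09 45 [0.169 0.171 0.173]
-0.1 29 [0.168 0.169 0.171]
-0.11 21 [0.165 0.168 0.169]
-0.12 5 [0.164 0.165 0.167]
```

```bash
python3 -m crank '[{"offset":[0.005,0,0],"spin":0},{"offset":[0.005,0,0],"spin":0},{"offset":[0.005,0,0],"spin":0},{"offset":[0.005,0,0],"spin":0},{"offset":[0.005,0,0],"spin":0}]'
cat > tilt.py <<'E'
from h import *
from rig import bot
import sys
p=bot.capture("scene");w=cloud(p)
cv2.imwrite("pics/%s.png"%sys.argv[1],cv2.resize(p["pixels"][100:340,240:560],None,fx=2,fy=2))
s=bot.read_state();print(np.round(s["position"],4),np.round(s["force"],1),np.round(s["moment"],2),s["time_s"],s["opening"])
r=bot.regions_of("barrel",p)[0];q=w[r["region"]];q=q[~np.isnan(q[:,0])];print(r["p"],len(q))
R=np.array(s["tcp_rot"]);l=(q-np.array(s["position"]))@R  # tool coords
m=(abs(l[:,2])<.02)
for y in np.arange(-.08,.11,.01):
    k=m&(abs(l[:,1]-y)<.005)
    if k.sum()>5: print("y %.2f n %d x(top) %.3f  x(max) %.3f"%(y,k.sum(),np.percentile(l[k,0],5),np.percentile(l[k,0],95)))
E
python3 tilt.py s4
```

```text
time_s: 9.6
position: [0.4315, -0.0818, 0.2999]
tcp_rot: [[0.004, 0.001, 1.0], [-0.004, 1.0, -0.001], [-1.0, -0.004, 0.004]]
force: [-2.8, -4.7, 0.1]
opening: 0.619
[ 0.4315 -0.0818  0.2993] [-0.2 -5.4 -1.4] [-0.63  0.1   0.19] 9.65 0.6160996866251159
0.74 1384
y -0.04 n 6 x(top) 0.168  x(max) 0.171
y -0.03 n 10 x(top) 0.163  x(max) 0.167
y -0.02 n 15 x(top) 0.158  x(max) 0.162
y -0.01 n 24 x(top) 0.152  x(max) 0.157
y -0.00 n 20 x(top) 0.147  x(max) 0.151
y 0.01 n 21 x(top) 0.142  x(max) 0.146
y 0.02 n 20 x(top) 0.137  x(max) 0.142
y 0.03 n 17 x(top) 0.132  x(max) 0.136
y 0.04 n 14 x(top) 0.127  x(max) 0.130
y 0.05 n 21 x(top) 0.108  x(max) 0.125
y 0.06 n 63 x(top) 0.104  x(max) 0.120
y 0.07 n 53 x(top) 0.110  x(max) 0.116
y 0.08 n 207 x(top) 0.112  x(max) 0.132
y 0.09 n 193 x(top) 0.131  x(max) 0.150
y 0.10 n 82 x(top) 0.147  x(max) 0.158
```

View pics/s4.png

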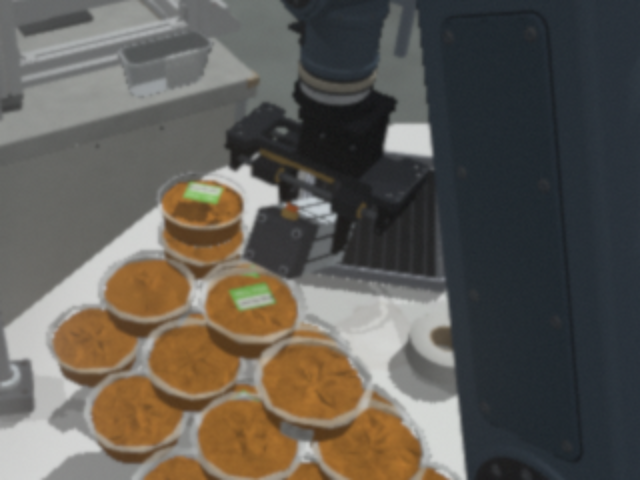

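```bash
python3 -m crank '[{"offset":[0.005,0,0],"spin":0},{"offset":[0.005,0,0],"spin":0},{"offset":[0.005,0,0],"spin":0},{"offset":[0,0,0],"spin":0}]'
python3 tilt.py s5
```

```text
time_s: 10.1
position: [0.4308, -0.0806, 0.2834]
tcp_rot: [[0.002, 0.002, 1.0], [-0.0, 1.0, -0.002], [-1.0, -0.0, 0.002]]
force: [1.7, -1.6, -1.6]
opening: 0.617
[ 0.4308 -0.0806  0.2836] [ 1.9 -1.4 -3. ] [-0.07 -0.32 -0.13] 10.15 0.6209041165004072
0.7 1208
y -0.01 n 8 x(top) 0.152  x(max) 0.158
y -0.00 n 6 x(top) 0.146  x(max) 0.149
y 0.01 n 6 x(top) 0.138  x(max) 0.143
y 0.05 n 39 x(top) 0.097  x(max) 0.111
y 0.06 n 47 x(top) 0.099  x(max) 0.104
y 0.07 n 167 x(top) 0.102  x(max) 0.116
y 0.08 n 155 x(top) 0.115  x(max) 0.129
y 0.09 n 158 x(top) 0.127  x(max) 0.141
y 0.10 n 23 x(top) 0.135  x(max) 0.143
```

View pics/s5.png

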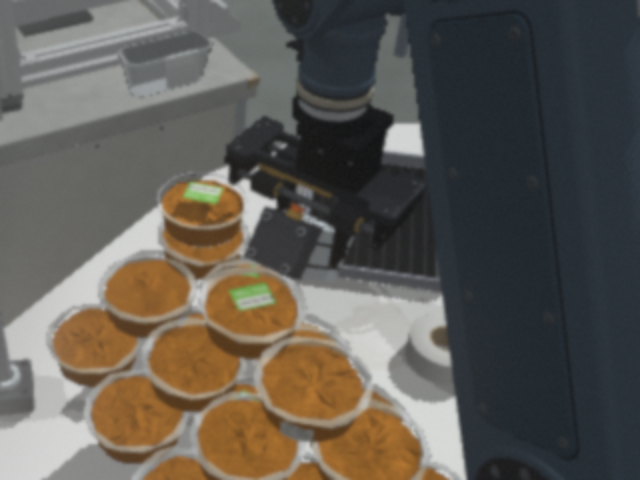

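```bash
python3 -m crank '[{"offset":[-0.015,0,0],"spin":0},{"offset":[-0.025,-0.01,0],"spin":0},{"offset":[-0.01,-0.03,0.002],"spin":0},{"offset":[0,-0.04,0.002],"spin":0},{"offset":[0,-0.04,0.002],"spin":0},{"offset":[0,-0.04,0.002],"spin":-0.0},{"offset":[0,-0.021,0],"spin":-0.1},{"offset":[0,0,0],"spin":-0.14},{"offset":[0,0,0],"spin":-0.14},{"offset":[0.01,0,0],"spin":-0.06},{"offset":[0.02,0,0],"spin":0},{"offset":[0.01,0,0],"spin":0}]'
python3 tilt.py s6
python3 - <<'E'
from h import *
from rig import bot
p=bot.capture("top");cv2.imwrite("pics/t6.png",cv2.resize(p["pixels"][200:380,300:540],None,fx=3,fy=3))
E
```

```text
time_s: 11.4
position: [0.437, -0.2602, 0.2916]
tcp_rot: [[-0.004, -0.425, 0.905], [0.004, 0.905, 0.425], [-1.0, 0.005, -0.002]]
force: [-0.8, -0.5, -7.5]
opening: 0.618
[ 0.4368 -0.2601  0.2906] [ 0.5  0.5 -7.9] [-0.21 -0.23 -0.04] 11.45 0.6196125907947047
0.49 1023
```

View pics/s6.png

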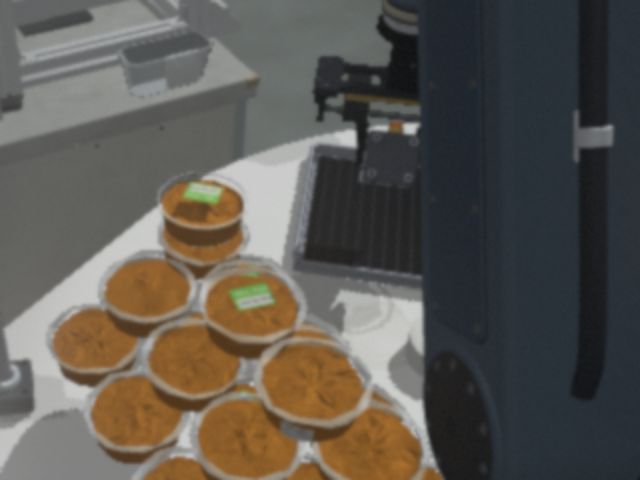

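View pics/t6.png

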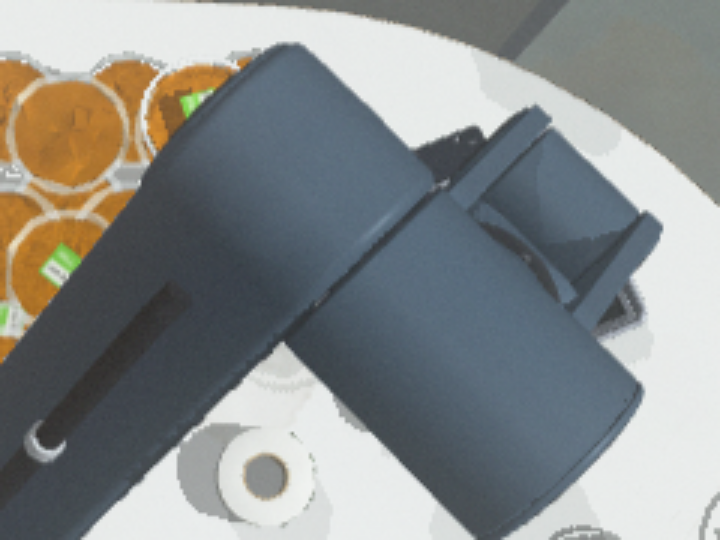

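```bash
cat > face.py <<'E'
from h import *
from rig import bot
p=bot.capture("scene");w=cloud(p);s=bot.read_state()
r=bot.regions_of("barrel",p)[0];m=cv2.erode(r["region"].astype(np.uint8),np.ones((3,3)))>0
q=w[m];q=q[~np.isnan(q[:,0])]
R=np.array(s["tcp_rot"]);l=(q-np.array(s["position"]))@R
l=l[(abs(l[:,2])<.03)&(l[:,1]>.02)&(l[:,1]<.14)&(l[:,0]>.05)&(l[:,0]<.2)]
best=0;rng=np.random.default_rng(0)
for i in range(400):
    a=l[rng.choice(len(l),3,False)];n=np.cross(a[1]-a[0],a[2]-a[0]);nn=np.linalg.norm(n)
    if nn<1e-8: continue
    n/=nn
    if abs(n[2])>.2: continue
    k=abs((l-a[0])@n)<.0025
    if k.sum()>best: best=k.sum();bk=k
t=l[bk];n=np.linalg.svd(t-t.mean(0))[2][2];n*=np.sign(n[1])
print("face n",np.round(n,2),"tilt",np.round(np.degrees(np.arctan2(-n[0],n[1])),1),best,len(l),np.round(t.mean(0),3))
E
python3 face.py
```

```text
face n [-0.61  0.79 -0.03] tilt 37.4 466 629 [0.123 0.081 0.001]
```

```bash
python3 -m crank '[{"offset":[0.015,0,0],"spin":0},{"offset":[0.03,0,0],"spin":0},{"offset":[0.03,0,0],"spin":0}]'
python3 -m crank '[{"offset":[-0.03,0,0],"spin":0},{"offset":[-0.035,0,0],"spin":0}]'
python3 face.py
```

```text
time_s: 11.95
position: [0.4387, -0.2617, 0.2205]
tcp_rot: [[0.003, -0.425, 0.905], [-0.002, 0.905, 0.425], [-1.0, -0.003, 0.002]]
force: [-2.8, 11.2, 40.5]
opening: 0.616
time_s: 12.15
position: [0.4377, -0.261, 0.2814]
tcp_rot: [[-0.006, -0.425, 0.905], [0.005, 0.905, 0.425], [-1.0, 0.007, -0.003]]
force: [1.1, -0.3, -7.4]
opening: 0.616
face n [-1.    0.04  0.01] tilt 87.7 499 882 [ 0.157  0.065 -0.001]
```

```bash
python3 tilt.py s7
```

```text
[ 0.4391 -0.2624  0.286 ] [ 0.7  0.8 -7.1] [-0.29 -0.26  0.02] 12.3 0.622236005254708
0.92 1392
y -0.03 n 36 x(top) 0.144  x(max) 0.147
y -0.02 n 46 x(top) 0.144  x(max) 0.147
y -0.01 n 43 x(top) 0.144  x(max) 0.148
y -0.00 n 46 x(top) 0.145  x(max) 0.148
y 0.01 n 44 x(top) 0.145  x(max) 0.149
y 0.02 n 48 x(top) 0.145  x(max) 0.149
y 0.03 n 50 x(top) 0.146  x(max) 0.150
y 0.04 n 54 x(top) 0.147  x(max) 0.151
y 0.05 n 52 x(top) 0.147  x(max) 0.151
y 0.06 n 48 x(top) 0.148  x(max) 0.153
y 0.07 n 42 x(top) 0.149  x(max) 0.153
y 0.08 n 34 x(top) 0.139  x(max) 0.153
y 0.09 n 92 x(top) 0.138  x(max) 0.177
y 0.10 n 354 x(top) 0.152  x(max) 0.203
```

View pics/s7.png

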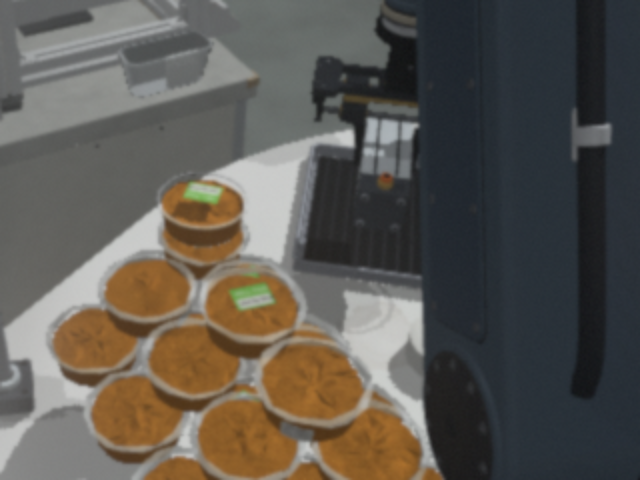

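```bash
python3 -m crank '[{"offset":[0,-0.025,0],"spin":0},{"offset":[0,-0.025,0],"spin":0},{"offset":[0.02,0,0],"spin":0},{"offset":[0.02,0,0],"spin":0},{"offset":[0.015,0,0],"spin":0},{"offset":[0.008,0,0],"spin":0},{"offset":[0.005,0,0],"spin":0},{"offset":[0.003,0,0],"spin":0},{"offset":[0,0,0],"spin":0}]'
```

```text
time_s: 13.25
position: [0.459, -0.3066, 0.2131]
tcp_rot: [[-0.001, -0.425, 0.905], [0.001, 0.905, 0.425], [-1.0, 0.001, -0.0]]
force: [-2.3, 0.3, -4.0]
opening: 0.62
```

```bash
python3 -m crank '[{"offset":[0.002,0,0],"spin":0},{"offset":[0,0,0],"spin":0}]'; python3 -m crank '[{"offset":[0,0,0],"spin":0},{"offset":[0,0,0],"spin":0},{"offset":[0,0,0],"spin":0},{"offset":[0,-0.007,0],"spin":0},{"offset":[0,-0.007,0],"spin":0}]' 0.08;  python3 tilt.py s8
```

```text
time_s: 13.45
position: [0.4592, -0.3068, 0.2115]
tcp_rot: [[0.0, -0.425, 0.905], [-0.001, 0.905, 0.425], [-1.0, -0.001, -0.0]]
force: [-1.6, -0.4, -0.5]
opening: 0.619
time_s: 13.95
position: [0.4656, -0.3199, 0.2109]
tcp_rot: [[0.001, -0.425, 0.905], [-0.001, 0.905, 0.425], [-1.0, -0.001, 0.0]]
force: [0.9, -1.1, -0.4]
opening: 0.901
[ 0.4663 -0.3213  0.2111] [-0.2 -1.  -0.5] [-0.04 -0.18 -0.01] 14.0 0.9092076306718163
0.97 1143
y -0.02 n 17 x(top) 0.151  x(max) 0.154
y -0.01 n 33 x(top) 0.150  x(max) 0.154
y -0.00 n 38 x(top) 0.150  x(max) 0.154
y 0.01 n 35 x(top) 0.150  x(max) 0.153
y 0.02 n 34 x(top) 0.150  x(max) 0.154
y 0.03 n 44 x(top) 0.150  x(max) 0.154
y 0.04 n 32 x(top) 0.150  x(max) 0.154
y 0.05 n 44 x(top) 0.150  x(max) 0.154
y 0.06 n 39 x(top) 0.150  x(max) 0.153
y 0.07 n 45 x(top) 0.149  x(max) 0.154
y 0.08 n 35 x(top) 0.150  x(max) 0.154
y 0.09 n 24 x(top) 0.149  x(max) 0.153
y 0.10 n 46 x(top) 0.138  x(max) 0.153
```

View pics/s8.png

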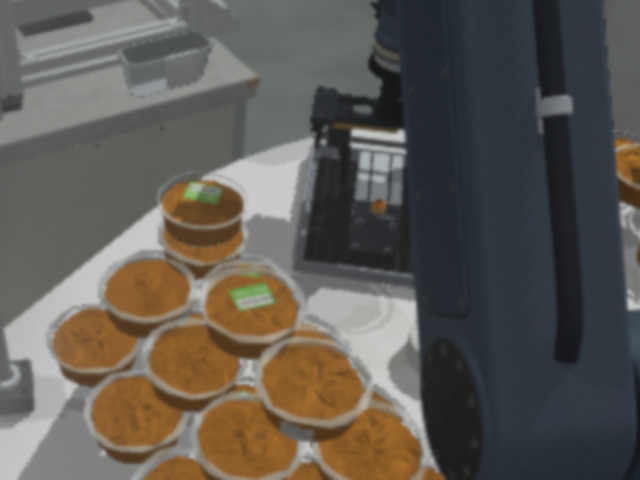

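```bash
python3 -m crank '[{"offset":[0,0,0],"spin":0},{"offset":[0,0,0],"spin":0},{"offset":[0,0,0],"spin":0},{"offset":[0,0,0],"spin":0},{"offset":[0,0,0],"spin":0}]' 0.03;  python3 -m crank '[{"offset":[-0.01,0,0],"spin":0},{"offset":[-0.02,0,0],"spin":0},{"offset":[-0.03,0,0],"spin":0},{"offset":[-0.03,0,0],"spin":0},{"offset":[-0.03,0,0],"spin":0},{"offset":[-0.03,0,0],"spin":0},{"offset":[-0.02,0,0],"spin":0.1},{"offset":[0,0,0],"spin":0.14},{"offset":[0,0,0],"spin":0.14},{"offset":[0,0,0],"spin":0.06}]'
python3 tilt.py s9
```

```text
time_s: 14.55
position: [0.4651, -0.3192, 0.2107]
tcp_rot: [[-0.0, -0.425, 0.905], [0.0, 0.905, 0.425], [-1.0, 0.0, -0.0]]
force: [-0.6, 0.4, -0.2]
opening: 0.615
time_s: 15.55
position: [0.4645, -0.3186, 0.3804]
tcp_rot: [[-0.002, 0.004, 1.0], [0.001, 1.0, -0.004], [-1.0, 0.001, -0.002]]
force: [-0.3, 0.3, -7.3]
opening: 0.617
[ 0.4645 -0.3186  0.3802] [ 0.1  0.3 -7.7] [-0.3  -0.07  0.  ] 15.6 0.6194944163328934
0.64 1763
y -0.01 n 37 x(top) 0.142  x(max) 0.147
y -0.00 n 85 x(top) 0.144  x(max) 0.154
y 0.01 n 77 x(top) 0.151  x(max) 0.159
y 0.02 n 82 x(top) 0.156  x(max) 0.166
y 0.03 n 84 x(top) 0.164  x(max) 0.173
y 0.04 n 80 x(top) 0.171  x(max) 0.179
y 0.05 n 78 x(top) 0.176  x(max) 0.184
y 0.06 n 82 x(top) 0.182  x(max) 0.191
y 0.07 n 87 x(top) 0.188  x(max) 0.198
y 0.08 n 113 x(top) 0.195  x(max) 0.257
y 0.09 n 109 x(top) 0.200  x(max) 0.244
y 0.10 n 156 x(top) 0.196  x(max) 0.227
```

View pics/s9.png

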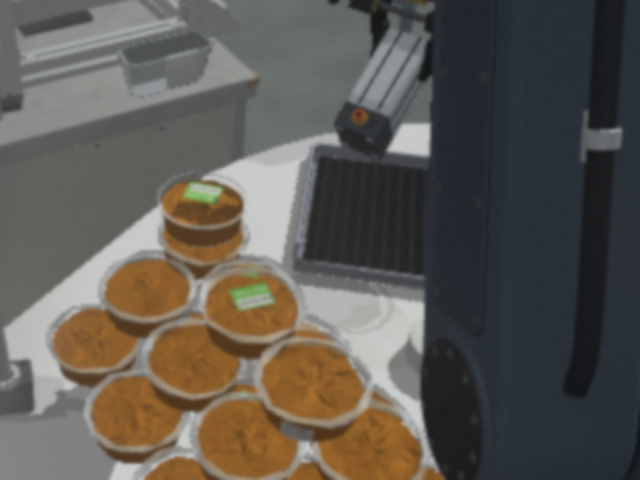

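```bash
python3 -m crank '[{"offset":[0.02,0,0],"spin":-0.1},{"offset":[0.03,0,0],"spin":-0.14},{"offset":[0.03,0,0],"spin":-0.14},{"offset":[0.02,0,0],"spin":-0.06},{"offset":[0.015,0,0],"spin":0},{"offset":[0.01,0,0],"spin":0},{"offset":[0.01,0,0],"spin":0},{"offset":[0.01,0,0],"spin":0},{"offset":[0.01,0,0],"spin":0},{"offset":[0.01,0,0],"spin":0},{"offset":[0.003,0,0],"spin":0},{"offset":[0,0,0],"spin":0}]';python3 tilt.py s10
```

```text
time_s: 16.85
position: [0.4671, -0.322, 0.2143]
tcp_rot: [[0.007, -0.426, 0.905], [-0.007, 0.905, 0.426], [-1.0, -0.009, 0.003]]
force: [2.4, -3.9, -0.3]
opening: 0.618
[ 0.4669 -0.3217  0.2143] [ 3.1 -3.5  0. ] [-0.48 -0.42  0.  ] 16.9 0.6152573984409733
0.91 1176
y -0.03 n 9 x(top) 0.153  x(max) 0.156
y -0.02 n 33 x(top) 0.151  x(max) 0.156
y -0.01 n 40 x(top) 0.152  x(max) 0.156
y -0.00 n 34 x(top) 0.152  x(max) 0.156
y 0.01 n 35 x(top) 0.152  x(max) 0.156
y 0.02 n 36 x(top) 0.151  x(max) 0.155
y 0.03 n 42 x(top) 0.151  x(max) 0.156
y 0.04 n 36 x(top) 0.152  x(max) 0.156
y 0.05 n 42 x(top) 0.151  x(max) 0.156
y 0.06 n 45 x(top) 0.153  x(max) 0.156
y 0.07 n 34 x(top) 0.152  x(max) 0.157
y 0.08 n 26 x(top) 0.153  x(max) 0.156
y 0.09 n 42 x(top) 0.141  x(max) 0.156
y 0.10 n 115 x(top) 0.142  x(max) 0.203
```

View pics/s10.png

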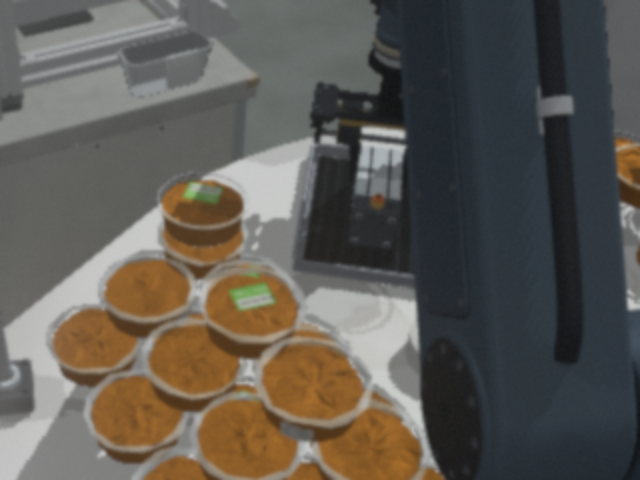

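```bash
python3 -m crank '[{"offset":[0.002,0,0],"spin":0},{"offset":[0,0,0],"spin":0},{"offset":[0,0,0],"spin":0},{"offset":[0,0.02,0],"spin":0},{"offset":[0,0.03,0],"spin":0},{"offset":[0,0.03,0],"spin":0},{"offset":[0,0.012,0],"spin":0},{"offset":[0,0,0],"spin":0}]' 0.08;python3 tilt.py s11
```

```text
time_s: 17.75
position: [0.4252, -0.2344, 0.2107]
tcp_rot: [[-0.002, -0.427, 0.904], [0.002, 0.904, 0.427], [-1.0, 0.003, -0.001]]
force: [-0.3, -0.7, 0.7]
opening: 0.92
[ 0.4264 -0.2361  0.2108] [-0.1  0.5 -0.6] [-0.01 -0.16  0.01] 17.8 0.9216954680294565
0.9 843
y -0.06 n 18 x(top) 0.151  x(max) 0.154
y -0.05 n 38 x(top) 0.150  x(max) 0.153
y -0.04 n 7 x(top) 0.150  x(max) 0.152
y -0.03 n 13 x(top) 0.150  x(max) 0.154
y -0.02 n 29 x(top) 0.150  x(max) 0.154
y -0.01 n 29 x(top) 0.139  x(max) 0.154
y -0.00 n 64 x(top) 0.138  x(max) 0.153
y 0.01 n 312 x(top) 0.152  x(max) 0.204
y 0.02 n 21 x(top) 0.154  x(max) 0.204
y 0.03 n 19 x(top) 0.087  x(max) 0.099
y 0.04 n 40 x(top) 0.095  x(max) 0.102
```

View pics/s11.png

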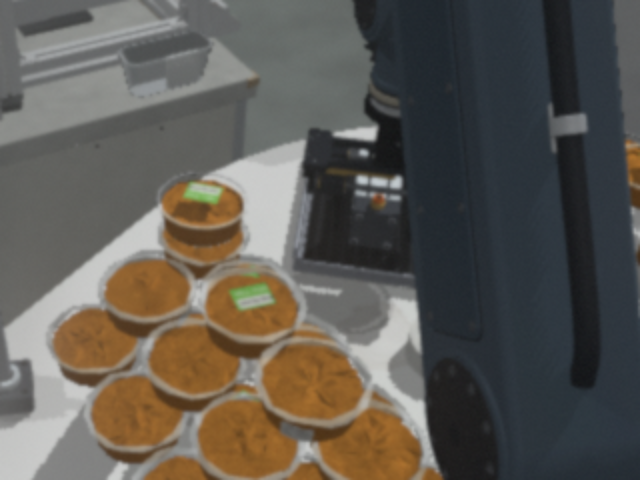

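```bash
python3 -m crank '[{"offset":[0,0,0],"spin":0},{"offset":[0,0,0],"spin":0},{"offset":[0,0,0],"spin":0},{"offset":[0,0,0],"spin":0},{"offset":[0,0,0],"spin":0}]' 0.03;  python3 -m crank '[{"offset":[-0.02,0,0],"spin":0},{"offset":[-0.045,0,0],"spin":0},{"offset":[-0.045,0,0],"spin":0},{"offset":[-0.03,0,0],"spin":0},{"offset":[0.03,0,0],"spin":0},{"offset":[-0.04,0,0],"spin":0},{"offset":[0.03,0,0],"spin":0},{"offset":[-0.045,0,0],"spin":0},{"offset":[0,0,0],"spin":0}]'
python3 tilt.py s12
```

```text
time_s: 18.35
position: [0.4262, -0.2363, 0.2107]
tcp_rot: [[0.0, -0.425, 0.905], [-0.0, 0.905, 0.425], [-1.0, -0.001, 0.0]]
force: [0.4, -0.2, -0.0]
opening: 0.617
time_s: 19.25
position: [0.427, -0.2368, 0.3742]
tcp_rot: [[-0.002, -0.425, 0.905], [0.002, 0.905, 0.425], [-1.0, 0.003, -0.001]]
force: [1.4, -1.3, -6.8]
opening: 0.616
[ 0.4266 -0.2366  0.3748] [ 0.7 -1.  -6.5] [ 0.02 -0.1   0.02] 19.3 0.6173952286551486
0.79 1148
y -0.04 n 16 x(top) 0.289  x(max) 0.295
y -0.03 n 36 x(top) 0.278  x(max) 0.289
y -0.02 n 49 x(top) 0.158  x(max) 0.276
y -0.01 n 55 x(top) 0.156  x(max) 0.262
y -0.00 n 139 x(top) 0.155  x(max) 0.247
y 0.01 n 151 x(top) 0.160  x(max) 0.231
y 0.02 n 147 x(top) 0.168  x(max) 0.218
y 0.03 n 155 x(top) 0.176  x(max) 0.205
y 0.04 n 72 x(top) 0.180  x(max) 0.191
```

View pics/s12.png

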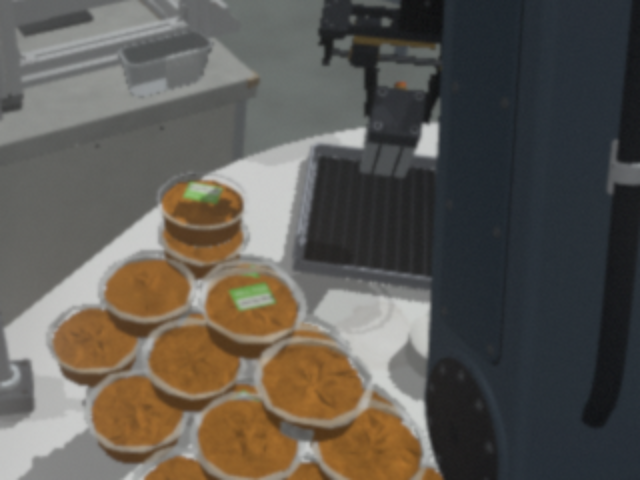

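```bash
python3 -m crank '[{"offset":[0,0.012,0],"spin":0},{"offset":[0.01,0.03,0],"spin":0},{"offset":[-0.02,-0.045,0],"spin":0},{"offset":[-0.005,-0.03,0],"spin":0},{"offset":[0.005,-0.012,0],"spin":0},{"offset":[0.005,0.012,0],"spin":0},{"offset":[0.01,0.035,0],"spin":0},{"offset":[-0.02,-0.045,0],"spin":0},{"offset":[0,-0.02,0],"spin":0},{"offset":[0,-0.005,0],"spin":0},{"offset":[0,0,0],"spin":0}]'
python3 tilt.py s13
```

```text
time_s: 20.45
position: [0.4545, -0.2972, 0.3911]
tcp_rot: [[0.001, -0.425, 0.905], [-0.0, 0.905, 0.425], [-1.0, -0.001, 0.0]]
force: [-0.9, 0.1, -7.2]
opening: 0.616
[ 0.4541 -0.2965  0.3908] [ 0.1  0.1 -7. ] [-0.05 -0.12 -0.01] 20.5 0.6184711349371481
0.94 1537
y -0.01 n 18 x(top) 0.159  x(max) 0.162
y -0.00 n 53 x(top) 0.158  x(max) 0.163
y 0.01 n 53 x(top) 0.161  x(max) 0.165
y 0.02 n 109 x(top) 0.163  x(max) 0.301
y 0.03 n 403 x(top) 0.165  x(max) 0.291
y 0.04 n 428 x(top) 0.167  x(max) 0.228
y 0.05 n 8 x(top) 0.168  x(max) 0.175
```

View pics/s13.png

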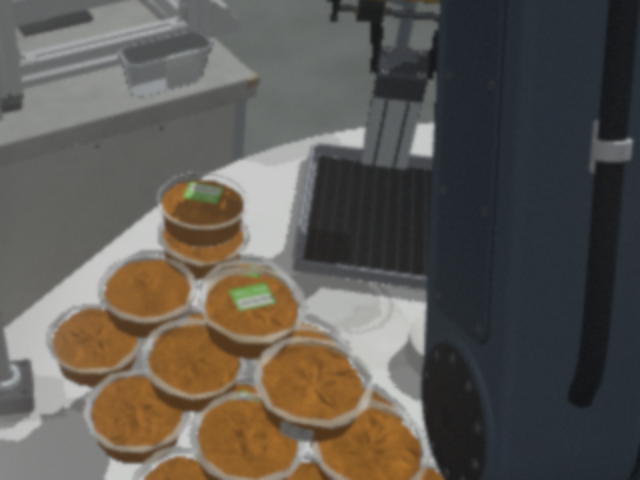

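```bash
python3 -m crank '[{"offset":[0.02,0,0],"spin":0},{"offset":[0.03,0,0],"spin":0},{"offset":[0.03,0,0],"spin":0},{"offset":[0.02,0,0],"spin":0}]'
python3 -m crank '[{"offset":[-0.03,0,0],"spin":0},{"offset":[0.0,0,0],"spin":0},{"offset":[0.03,0,0],"spin":0}]'
python3 -m crank '[{"offset":[-0.02,0,0],"spin":0},{"offset":[0,0,0],"spin":0}]'
python3 tilt.py s14
```

```text
time_s: 20.95
position: [0.4572, -0.3006, 0.2949]
tcp_rot: [[0.009, -0.428, 0.904], [-0.015, 0.904, 0.428], [-1.0, -0.017, 0.002]]
force: [-4.1, -13.5, 42.6]
opening: 0.614
time_s: 21.25
position: [0.4559, -0.298, 0.2946]
tcp_rot: [[0.006, -0.426, 0.905], [-0.007, 0.905, 0.426], [-1.0, -0.009, 0.003]]
force: [0.4, -1.7, -3.9]
opening: 0.622
time_s: 21.45
position: [0.4552, -0.2973, 0.3114]
tcp_rot: [[0.002, -0.425, 0.905], [-0.001, 0.905, 0.425], [-1.0, -0.002, 0.001]]
force: [0.9, -0.1, -4.3]
opening: 0.619
[ 0.455  -0.2971  0.311 ] [ 0.2 -0.4 -4.3] [-0.03 -0.17  0.02] 21.5 0.6143302110502936
0.61 1391
y -0.01 n 40 x(top) 0.146  x(max) 0.150
y -0.00 n 44 x(top) 0.147  x(max) 0.152
y 0.01 n 42 x(top) 0.147  x(max) 0.151
y 0.02 n 42 x(top) 0.148  x(max) 0.152
y 0.03 n 488 x(top) 0.150  x(max) 0.281
y 0.04 n 329 x(top) 0.151  x(max) 0.251
```

View pics/s14.png

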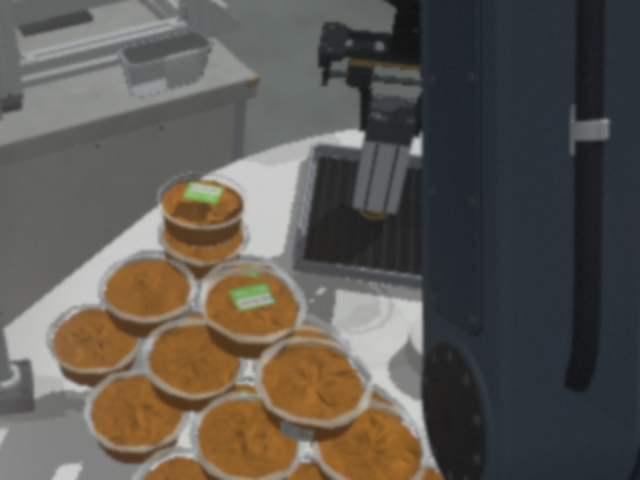

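```bash
python3 -m crank '[{"offset":[-0.01,0,0],"spin":0},{"offset":[-0.02,0,0],"spin":0},{"offset":[-0.02,0,0],"spin":0},{"offset":[-0.015,0,0],"spin":0},{"offset":[-0.01,0,0],"spin":0},{"offset":[0,0,0],"spin":0},{"offset":[0,0,0],"spin":0},{"offset":[0,0,0],"spin":0},{"offset":[0,0,0],"spin":0}]'
python3 tilt.py s15; python3 - <<'E'
from h import *
from rig import bot
p=bot.capture("scene");w=cloud(p)
for r in bot.regions_of("piston",p)[:2]:
    q=w[r["region"]];q=q[~np.isnan(q[:,0])];print(r["p"],r["extent"],np.round(np.percentile(q,[5,50,95],0),3))
E
```

```text
time_s: 22.45
position: [0.4547, -0.2974, 0.3848]
tcp_rot: [[-0.002, -0.425, 0.905], [0.002, 0.905, 0.425], [-1.0, 0.002, -0.001]]
force: [-0.1, 0.7, -4.5]
opening: 0.62
[ 0.4548 -0.2975  0.3849] [-0.9  0.4 -4.2] [-0.03 -0.15 -0.03] 22.5 0.6182737607948794
0.61 1522
y -0.01 n 35 x(top) 0.146  x(max) 0.151
y -0.00 n 45 x(top) 0.147  x(max) 0.151
y 0.01 n 40 x(top) 0.149  x(max) 0.151
y 0.02 n 42 x(top) 0.148  x(max) 0.152
y 0.03 n 486 x(top) 0.151  x(max) 0.282
y 0.04 n 461 x(top) 0.153  x(max) 0.259
0.71 [428.4, 199.0, 11.9, 26.4] [[ 0.434 -0.294  0.01 ]
 [ 0.447 -0.279  0.04 ]
 [ 0.463 -0.273  0.064]]
```

View pics/s15.png

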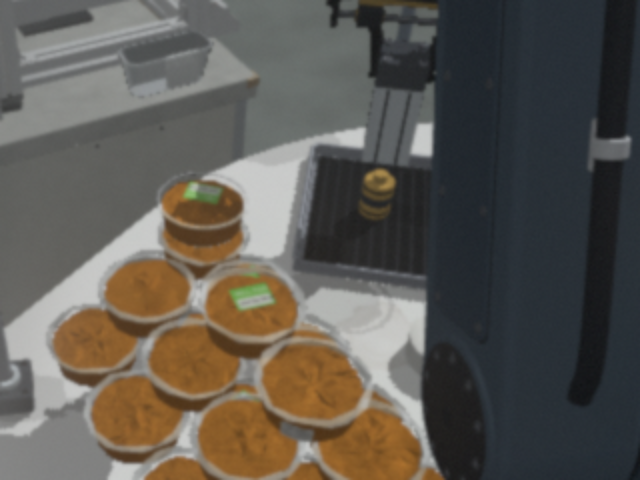

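```bash
python3 -m crank '[{"offset":[0.005,0,0],"spin":0.1},{"offset":[0,0,0],"spin":0.14},{"offset":[0,0,0],"spin":0.14},{"offset":[0,0.01,-0.002],"spin":0.06},{"offset":[0,0.025,-0.004],"spin":0},{"offset":[0,0.035,-0.005],"spin":0},{"offset":[0,0.035,-0.005],"spin":0},{"offset":[0,0.035,-0.005],"spin":0},{"offset":[0,0.025,-0.003],"spin":0},{"offset":[0,0.012,-0.001],"spin":0},{"offset":[0,0,0],"spin":0}]'
python3 tilt.py s16
```

```text
time_s: 23.75
position: [0.4293, -0.1196, 0.3808]
tcp_rot: [[-0.0, -0.001, 1.0], [0.0, 1.0, 0.001], [-1.0, 0.0, -0.0]]
force: [-0.2, -0.8, -4.4]
opening: 0.617
[ 0.43   -0.1209  0.381 ] [ 0.7 -0.5 -4.3] [-0.07 -0.13  0.03] 23.8 0.6182300185793265
0.91 2087
y -0.01 n 47 x(top) 0.146  x(max) 0.150
y -0.00 n 65 x(top) 0.147  x(max) 0.150
y 0.01 n 60 x(top) 0.148  x(max) 0.151
y 0.02 n 62 x(top) 0.149  x(max) 0.151
y 0.03 n 300 x(top) 0.149  x(max) 0.283
y 0.04 n 679 x(top) 0.152  x(max) 0.257
```

View pics/s16.png

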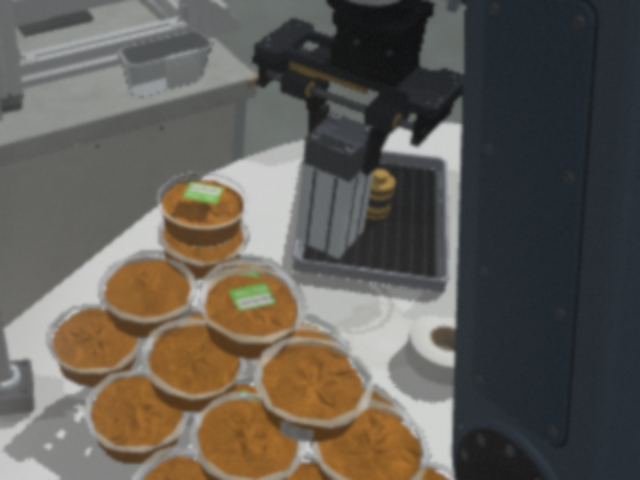

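```bash
python3 -m crank '[{"offset":[0,0.025,0],"spin":0},{"offset":[0,0.03,0],"spin":0},{"offset":[0,0.018,0],"spin":0},{"offset":[0,0.012,0],"spin":0},{"offset":[0,0.012,0],"spin":0},{"offset":[0,0.012,0],"spin":0},{"offset":[0,0.012,0],"spin":0},{"offset":[0,0.012,0],"spin":0}]'
python3 tilt.py s17
```

```text
time_s: 24.65
position: [0.4311, 0.0111, 0.3819]
tcp_rot: [[0.004, -0.0, 1.0], [-0.005, 1.0, 0.0], [-1.0, -0.005, 0.004]]
force: [-1.3, -6.9, -0.7]
opening: 0.618
[0.4309 0.0123 0.3818] [ 1.  -4.7  0.8] [-1.17 -0.1   0.06] 24.7 0.6192791169500321
0.58 1651
y -0.01 n 40 x(top) 0.141  x(max) 0.254
y -0.00 n 170 x(top) 0.142  x(max) 0.249
y 0.01 n 182 x(top) 0.148  x(max) 0.228
y 0.02 n 177 x(top) 0.154  x(max) 0.209
y 0.03 n 184 x(top) 0.160  x(max) 0.192
y 0.04 n 100 x(top) 0.163  x(max) 0.176
```

View pics/s17.png

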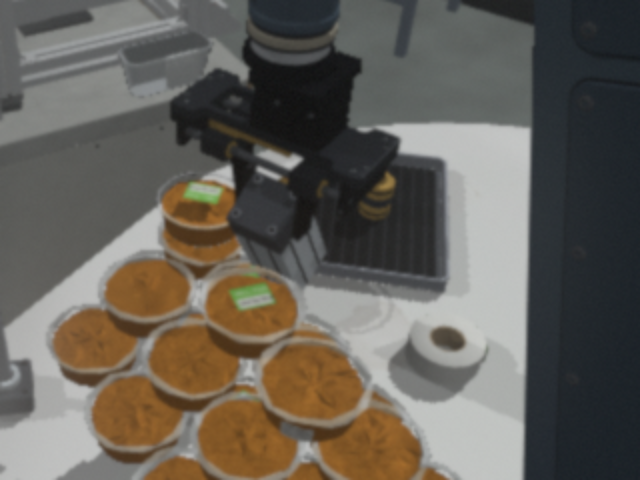

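```bash
python3 -m crank '[{"offset":[0,0.012,0],"spin":0},{"offset":[0,0.012,0],"spin":0},{"offset":[0,0.012,0],"spin":0},{"offset":[0,0.012,0],"spin":0},{"offset":[0.005,0.01,0],"spin":0},{"offset":[0.007,0.008,0],"spin":0},{"offset":[0.008,0.006,0],"spin":0},{"offset":[0.008,0.005,0],"spin":0},{"offset":[0,0,0],"spin":0}]'
python3 tilt.py s18
```

```text
time_s: 25.65
position: [0.4302, 0.0899, 0.352]
tcp_rot: [[0.001, 0.001, 1.0], [0.001, 1.0, -0.001], [-1.0, 0.001, 0.001]]
force: [3.1, 0.4, -1.6]
opening: 0.614
[0.43   0.0897 0.3521] [ 1.2 -0.1 -2.6] [ 0.02 -0.28  0.07] 25.7 0.6168456991022702
0.65 994
y -0.04 n 17 x(top) 0.153  x(max) 0.155
y -0.03 n 22 x(top) 0.150  x(max) 0.153
y -0.01 n 7 x(top) 0.148  x(max) 0.149
y -0.00 n 40 x(top) 0.136  x(max) 0.148
y 0.01 n 140 x(top) 0.141  x(max) 0.155
y 0.02 n 413 x(top) 0.150  x(max) 0.194
y 0.03 n 10 x(top) 0.096  x(max) 0.193
```

View pics/s18.png

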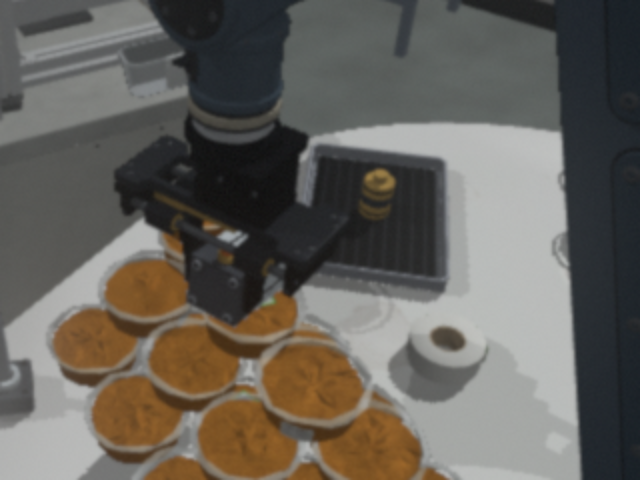

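```bash
python3 -m crank '[{"offset":[-0.01,0,0],"spin":0},{"offset":[-0.02,0,0],"spin":0},{"offset":[-0.01,0.01,0.003],"spin":0},{"offset":[0,0.022,0.006],"spin":0},{"offset":[0,0.035,0.01],"spin":0},{"offset":[0,0.04,0.011],"spin":0},{"offset":[0,0.04,0.011],"spin":0},{"offset":[0,0.04,0.011],"spin":0},{"offset":[0,0.035,0.01],"spin":0},{"offset":[0,0.022,0.006],"spin":0},{"offset":[0,0.011,0.002],"spin":0},{"offset":[0,0,0],"spin":0}]'
python3 - <<'E'
from h import *
from rig import bot
p=bot.capture("scene");cv2.imwrite("pics/s19.png",p["pixels"])
E
python3 tilt.py s19b
```

```text
time_s: 26.95
position: [0.4995, 0.3449, 0.3924]
tcp_rot: [[-0.002, -0.0, 1.0], [-0.0, 1.0, 0.0], [-1.0, -0.0, -0.002]]
force: [0.1, -0.9, -4.7]
opening: 0.618
[0.4993 0.3432 0.3924] [-0.4  0.1 -5. ] [ 0.14 -0.15  0.02] 27.05 0.6200572450354715
0.6 1254
y -0.08 n 11 x(top) 0.160  x(max) 0.161
y -0.00 n 6 x(top) 0.145  x(max) 0.148
y 0.02 n 353 x(top) 0.152  x(max) 0.194
y 0.03 n 8 x(top) 0.187  x(max) 0.192
```

View pics/s19.png

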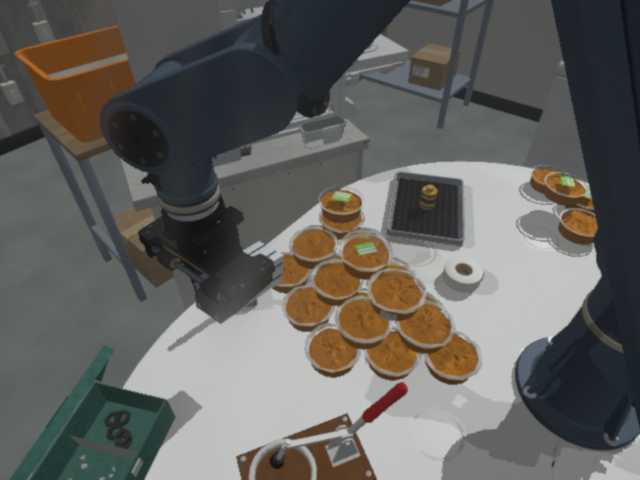

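```bash
python3 -m crank '[{"offset":[0,0.012,0.015],"spin":0},{"offset":[0.015,0.013,0.015],"spin":0},{"offset":[0.03,0,0],"spin":0},{"offset":[0.035,0,0],"spin":0},{"offset":[0.035,0,0],"spin":0},{"offset":[0.025,0,0],"spin":0},{"offset":[0.015,0,0],"spin":0},{"offset":[0.008,0,0],"spin":0},{"offset":[0.006,0,0],"spin":0},{"offset":[0.006,0,0],"spin":0},{"offset":[0.006,0,0],"spin":0},{"offset":[0.005,0,0],"spin":0}]'
python3 -m crank '[{"offset":[0.001,0,0],"spin":0},{"offset":[0,0,0],"spin":0}]'
python3 tilt.py s20;python3 - <<'E'
from h import *
from rig import bot
p=bot.capture("scene");cv2.imwrite("pics/s20.png",cv2.resize(p["pixels"][190:430,80:400],None,fx=2,fy=2))
E
```

```text
time_s: 28.3
position: [0.531, 0.3703, 0.2085]
tcp_rot: [[0.005, 0.001, 1.0], [0.003, 1.0, -0.001], [-1.0, 0.003, 0.005]]
force: [0.3, 3.9, 0.8]
opening: 0.615
time_s: 28.5
position: [0.5306, 0.3697, 0.2066]
tcp_rot: [[0.003, 0.0, 1.0], [0.001, 1.0, -0.0], [-1.0, 0.001, 0.003]]
force: [1.9, 3.5, 1.3]
opening: 0.618
[0.5306 0.3696 0.2065] [ 1.7  2.9 -0. ] [ 0.2  -0.31  0.16] 28.55 0.6213862501505855
0.61 1116
y -0.08 n 96 x(top) 0.149  x(max) 0.153
y -0.07 n 97 x(top) 0.149  x(max) 0.152
y -0.06 n 50 x(top) 0.148  x(max) 0.152
y 0.01 n 11 x(top) 0.143  x(max) 0.148
y 0.02 n 74 x(top) 0.169  x(max) 0.197
```

View pics/s20.png

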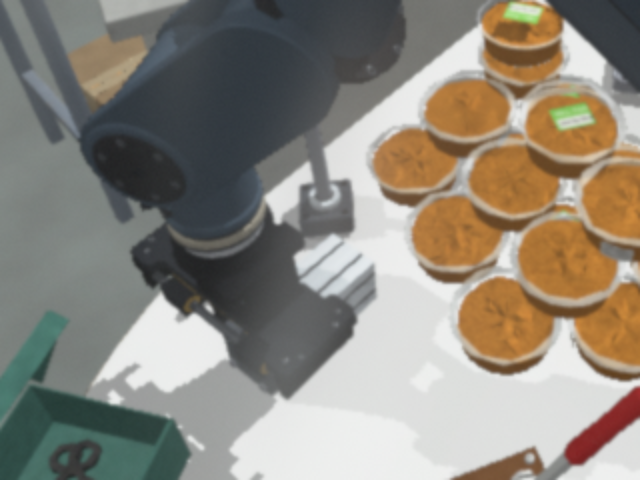

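```bash
python3 -m crank '[{"offset":[0.003,0,0],"spin":0},{"offset":[0.001,0,0],"spin":0},{"offset":[0,0,0],"spin":0}]'
python3 -m crank '[{"offset":[0,0,0],"spin":0},{"offset":[0,0,0],"spin":0},{"offset":[0,0,0],"spin":0},{"offset":[0,0,0],"spin":0}]' 0.075
python3 -m crank '[{"offset":[-0.01,0,0],"spin":0},{"offset":[-0.03,0,0],"spin":0},{"offset":[-0.04,0,0],"spin":0},{"offset":[-0.04,0,0],"spin":0},{"offset":[-0.04,0,0],"spin":0},{"offset":[-0.03,0,0],"spin":0},{"offset":[0,0,0],"spin":0},{"offset":[0,0,0],"spin":0}]' 0.087
python3 - <<'E'
from h import *
from rig import bot
p=bot.capture("scene");cv2.imwrite("pics/s21.png",p["pixels"]);w=cloud(p)
for l in("barrel","piston","rod_cap","paste_cup"):
    for r in bot.regions_of(l,p)[:1]:
        q=w[r["region"]];q=q[~np.isnan(q[:,0])];print(l,round(r["p"],2),np.round(np.percentile(q,[2,50,98],0),3).tolist())
        if l=="barrel":
            t=q[(q[:,2]>.04)&(q[:,2]<.06)];A=np.c_[t[:,:2],np.ones(len(t))];c=np.linalg.lstsq(A,t[:,2],rcond=None)[0];print("slope",c[:2],"z",np.median(t[:,2]))
E
```

```text
time_s: 28.95
position: [0.53, 0.369, 0.2015]
tcp_rot: [[-0.0, 0.001, 1.0], [-0.0, 1.0, -0.001], [-1.0, -0.0, -0.0]]
force: [0.7, 3.2, 0.6]
opening: 0.619
time_s: 29.35
position: [0.5298, 0.3688, 0.2014]
tcp_rot: [[-0.001, 0.001, 1.0], [-0.001, 1.0, -0.001], [-1.0, -0.001, -0.001]]
force: [-0.5, 0.3, 0.4]
opening: 0.837
time_s: 30.15
position: [0.5297, 0.369, 0.393]
tcp_rot: [[0.002, 0.001, 1.0], [0.001, 1.0, -0.001], [-1.0, 0.001, 0.002]]
force: [-0.2, -0.3, -0.3]
opening: 0.999
barrel 0.72 [[0.501, 0.256, 0.004], [0.515, 0.331, 0.052], [0.553, 0.388, 0.06]]
slope [ 0.06461215 -0.00134987] z 0.05296867940343386
piston 0.91 [[0.434, -0.359, 0.005], [0.448, -0.28, 0.04], [0.471, -0.272, 0.065]]
```

View pics/s21.png

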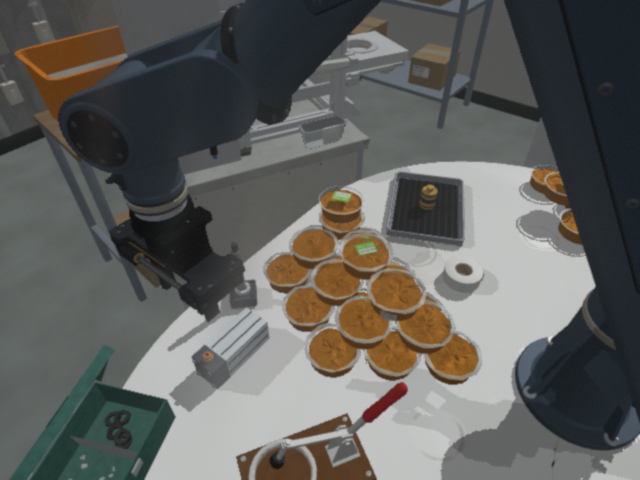

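```bash
python3 -c "
from rig import bot
print(bot.hand_in())"
```

```text
the job is handed in; nothing more can be done
None
```

The piston is out and standing on the mat in the tray, and the empty barrel lies flat on the bare bench. I handed the job in at about 30 s; no verdict was reported.

**How it went**
- The moves could not tilt the tool, so I had to pivot the barrel in the grip. The first try used the fixed cup pile as a fulcrum and reached about 37°. I rapped it once on the mat at about 40 N, and the barrel turned back level in the fingers.
- I set it down in the tray and regripped it nearer the mouth. It sagged the wrong way, closed end down by about 32°.
- I set it down again, regripped it by the closed end and let it swing mouth-down to about 80°. Two raps followed, at about 43 N on the first, and the piston came free.
- I lifted the barrel off with its mouth about 0.1 m above the bench. I then levelled it against the edge of the pile and laid it down near where it started.

**Last checks**
- **Piston:** it stands on end in the tray at about (0.45, -0.28), its centre about 0.03 m above the bench, and is well clear of the barrel.
- **Barrel:** its top face is at 0.053 m, its lengthwise slope is about 0.1°, and it is well clear of the tray. The crosswise fit showed a slope of 0.065. I put that down to the partial view rather than a real tilt, since the height matches a flat barrel.
- **Bystanders:** the front cap and paste cup look unmoved in the last picture. The detector found neither there, so that is by eye and not measured.

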